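Clamp a sample bottle in the crank vice

TASK

Stand the white screw-cap bottle upright on the bed of the blue and grey bottle vice, just in front of the fixed jaw, and let go of it. Then take the crank by its free-spinning black grip and wind it clockwise, round and round, until the moving jaw has closed on the bottle and holds it firmly: stop when the crank has become clearly heavier to turn (about 3 N more at the grip than when it ran free), and do not crush the bottle. Let go of the grip, and leave the jar with the yellow lid and the jar with the blue lid beside the vice where they are.

Things in the scene. Friction and masses are not known exactly. Their poses are not given: they have to be found in the camera images.
- bottle_mid (a point): The bottle to clamp, the only white one: opaque white screw-cap bottle with a small label, loose and upright, about 0.07 kg. Body 40 mm diameter and 56 mm tall, above it a 33 mm diameter cap, 74 mm tall in all. The point is its centre, half-way up (37 mm above its underside); z is its axis.
- bottle: The same bottle; this origin is the centre of its underside.
- vice: The bottle vice, fixed to the worktop: grey bed 100 mm (its x) by 350 mm (its y), flat top 20 mm above the worktop. Origin at the centre of its underside, z up. At the -y end the fixed jaw; at the +y end a blue gearbox (84 x 90 mm, top at 80 mm) with the crank on top; between them the moving grey jaw, 76 mm wide, reaching 79 mm above the worktop. Its steel rack runs back through the gearbox.
- fixed_jaw: The fixed jaw of the vice, an upright plate 76 mm wide, 60 mm tall, top 80 mm above the worktop; rubber face looking to the vice's +y. Origin on the plane of that face, at the bed's top; axes parallel to the vice's.
- bed_spot (a point): Point on the bed's top (20 mm above the worktop), on the vice's centre line, 28 mm in front of the fixed jaw's face: a bottle whose underside is centred here stands 8 mm clear of the fixed jaw. Anywhere within 12 mm sideways is fine; the moving jaw pushes the bottle against the fixed jaw.
- crank_axle (a point): Point on the crank's upright axle, 99 mm above the worktop (at the foot of the grip). The grip goes round this axle at a radius of 55 mm, level.
- crank (a joint): Turn of the crank (rad), growing clockwise seen from above, which closes the jaw; starts between -0.7 and 0.7; at 0 the arm points along the vice's +x. Free running takes about 4.5 N at the grip; each newton of clamping adds 0.15 N. Right clamping is 10 to 40 N, so 1.5 to 5.5 N more than free; aim at 3 N more. At 7 N more (50 N) the bottle cracks. The crank stays where it is left.
- grip_mid (a point): Middle of the crank's black upright grip: a cylinder of 24 mm diameter, 53 mm tall, top rounded, spinning freely on its pin. The point is 28 mm above the grip's foot, 25 mm below its top, 127 mm above the worktop. The steel crank arm is below its foot.
- grip: The same grip; this origin is at its foot, 99 mm above the worktop.
- jar_yellow: Bystander: jar with a yellow lid, 62 mm diameter, 72 mm tall, loose; origin at the centre of its underside. Not to be moved.
- jar_blue: Bystander: jar with a blue lid, 66 mm diameter, 89 mm tall, loose; origin at the centre of its underside. Not to be moved.
- jaw_face (a point): Middle of the fixed jaw's rubber face, 49 mm above the worktop. The moving jaw comes towards it (vice -y) 8 mm per radian of crank turn. 60 to 88 mm (1.2 to 1.8 turns) must be travelled before its pad presses a bottle on this face; how far differs each time (a stem behind the pad is set differently) and is not measured: feel it. The pad is sprung, 6 N per mm, up to 9 mm.

How it is judged:
By the outcome, as a careful person would: the job done as asked, in the order asked, and still so for the second after the job is handed in, with the robot touching nothing.
It also fails if it takes over 72 s, if anything falls off the work surface, if the arm or the gripper's body presses on something with over 40 N, if the wrist force passes 120 N, or if a joint passes its speed limit or range.

ROBOT

A 6-joint arm with a two-finger parallel gripper is mounted at the origin on a cart in front of the work surface, level with it; the furniture and walls round the work are solid. World frame = base frame: x ahead of the robot, y to its left, z up, the work surface at z = 0. Lengths are in m, angles in rad, forces in N, time in s.
With the tool pointing down it reaches from about 0.25 to 0.85 m from the base axis. Payload 12.5 kg.
Tool frame: the origin (TCP) lies on the centre line of the jaws, within the pads' length; the fingertips stand 11 mm ahead of it and the grasp point (between the pads) lies 8 mm behind it; z points along the fingers, y is the direction in which the jaws open and shut (so a half turn about z gives the same grasp; the last joint's range is limited). The gripper opens to 93 mm and grips with 3 to 60 N. Pads are 15 mm wide; open, the fingers measure 128 mm over their backs; the gripper's body (75 mm by 188 mm) begins 65 mm behind the grasp point.
Start: joints at [1.021, 0.351, 1.652, -0, 1.139, -0.085], TCP at [0.247, 0.492, 0.207] pointing down, gripper open.
Joint ranges: [-2.75, 2.75], [-0.79, 2.1], [0.01, 2.65], [-1.57, 4.71], [0.07, 3.14], [-2.87, 2.87]. Speed limits (rad/s): [2.22, 2.22, 2.79, 3.14, 3.14, 3.14].

INTERFACE

Orientations are given as [roll, pitch, yaw] about the fixed x, y, z axes, in that order (R = Rz(yaw) Ry(pitch) Rx(roll)).
In Python, from station import r gives the robot as it stands.
- The arm moves only by the shell command python3 -m creep 'ROWS' [OPENING] [FORCE]. ROWS is JSON, a list of rows, each a list of 6 numbers: the shift along the tool's x, y, z in mm, then the turn, a rotation vector about the tool's x, y, z in rad. In form: [[tx, ty, tz, rx, ry, rz], ...]. A call has 1 to 5 rows; each row shifts and turns the commanded pose from where the row before left it, along the tool's axes as they then stand; what a row does not reach is not made up. A row lasts 1/10 s, in which the tool goes at most 50 mm and 8.59 degrees, less where a joint would pass 70% of its speed; a pose out of reach is approached as far as the arm can. A call is refused whole if a number of a shift passes 50 or a number of a turn 0.15, either way. A call with a gripper value outside its range is refused whole. OPENING is the opening in per cent of the stroke, from 0 (shut) to 100 (fully open), set as the call begins (- or left out, the last holds). The fingers move at their own pace and stop on an object; FORCE is the grip in N (left out, the last holds). Time passes only in rows, so rows that do not move let the fingers close. It gives the time, the measured TCP pose, the force and the opening at its end, in the units of the state.
- r.sense(): the state, without advancing time (a new reading comes with each control period).
- r.camera(name): name is "scene" or "top" or "wrist"; returns a dict with "color" (420x560x3 uint8, blue, green, red), "fx", "fy", "cx", "cy" (pixels), "xyz" and "attitude" of the camera in the world. Camera axes: x right, y up, looking along -z (the intrinsics and any distortion apply to the point x, -y, -z); pixel columns grow to the right and rows downward; lengths in m; the calibration is good to about 2 mm. A picture is of the moment at which its call begins. There is no depth.
- r.hand_in(): hands the job in, once; it reports no verdict.
The state is a dict: "time": time; "q": joint angles; "joint_velocities": joint speeds; "joint_torque": joint torques, N m; "tcp_pos": TCP position; "orientation": TCP orientation; "contact_force": force on the tool from outside, world axes, zero at the start; "moment": the same for the moment, N m; "gripper_width": finger opening in m.
Only numpy, scipy, OpenCV 4.12 (cv2) and the standard library are available. Lean on these libraries where they do the work, as an engineer would, in place of code of your own. Each camera call takes 0.05 s, during which the arm holds its last target.

## Working session

There is one attempt and no reset: what is moved stays moved. The work goes in short steps, Python scripts to look and compute and a shell command to move; the robot and the scene stay as the last step left them, time stands still between calls to the robot, and variables do not carry over. Pictures are saved under pics/ and viewed, and the job is handed in when it is done.

```bash
ls; mkdir -p pics; python3 - <<'E'
from station import r
import cv2
print(r.sense())
for n in ("scene","top","wrist"):
    c=r.camera(n); cv2.imwrite(f"pics/{n}0.png",c["color"]); print(n,{k:v for k,v in c.items() if k!="color"})
E
```

```text
pics
{'time': 0.0, 'q': array([ 1.02141485e+00,  3.51224557e-01,  1.65242517e+00, -3.24882661e-05,
        1.13910406e+00, -8.46363447e-02]), 'joint_velocities': array([-0.00014486,  0.00100493, -0.00048598, -0.00019788, -0.00179367,
       -0.0011526 ]), 'joint_torque': array([-1.38776126e-03, -4.97307014e+01, -2.85257792e+01,  6.97392854e-02,
        2.56808818e-02, -6.96752863e-05]), 'tcp_pos': array([0.24632074, 0.49135439, 0.20630743]), 'orientation': array([-3.14043319e+00, -6.87701909e-05,  2.67686109e+00]), 'contact_force': array([ 0.11943283, -0.33793169,  0.37617681]), 'moment': array([-0.02542915,  0.01614302,  0.0101269 ]), 'gripper_width': 0.09310045659769006}
scene {'fx': 418.4549848327756, 'fy': 418.4549848327756, 'cx': 272.27385407399373, 'cy': 209.45471837804473, 'xyz': array([ 0.07491434, -0.52077676,  0.84959138]), 'attitude': array([ 0.7260741 ,  0.01412747, -0.81213403])}
top {'fx': 485.4338500265449, 'fy': 485.4338500265449, 'cx': 278.8243112259375, 'cy': 209.86794769456884, 'xyz': array([ 0.33532907, -0.07479485,  1.38508753]), 'attitude': array([ 0.15371016,  0.00862937, -1.57515217])}
wrist {'fx': 373.762414797372, 'fy': 373.762414797372, 'cx': 281.0535341262206, 'cy': 215.173579810542, 'xyz': array([0.17630495, 0.52716515, 0.383829  ]), 'attitude': array([-0.28197341,  0.0015147 ,  1.10731603])}
```

View pics/scene0.png

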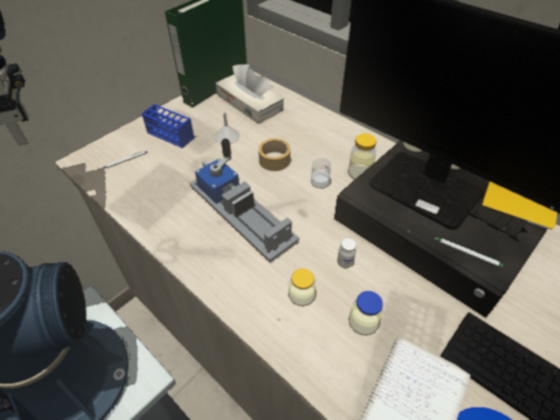

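View pics/top0.png

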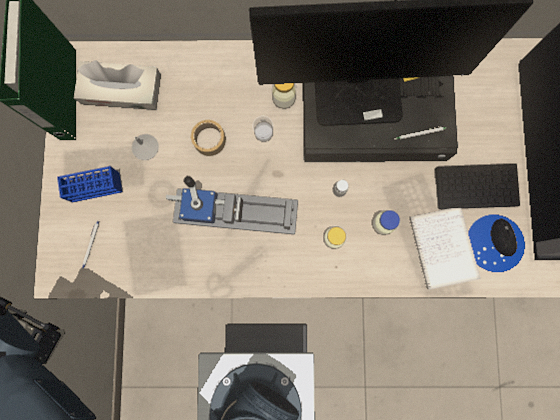

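View pics/wrist0.png

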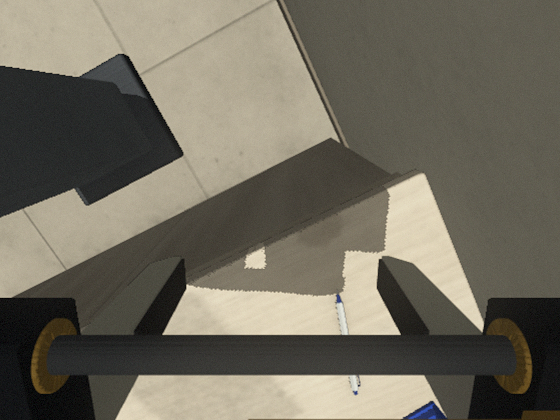

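```bash
cat > h.py <<'E'
from station import r
import numpy as np, cv2
from scipy.spatial.transform import Rotation as R
def pix2w(c,u,v,z):
    d=np.array([(u-c["cx"])/c["fx"],-(v-c["cy"])/c["fy"],-1.])
    d=R.from_euler("xyz",c["attitude"]).apply(d); p=np.array(c["xyz"])
    return p+d*(z-p[2])/d[2]
def w2pix(c,P):
    q=R.from_euler("xyz",c["attitude"]).inv().apply(np.atleast_2d(P)-c["xyz"])
    return np.c_[c["cx"]-c["fx"]*q[:,0]/q[:,2], c["cy"]+c["fy"]*q[:,1]/q[:,2]]
def crop(c,x0,y0,x1,y1,s,name):
    cv2.imwrite(name,cv2.resize(c["color"][y0:y1,x0:x1],None,fx=s,fy=s,interpolation=cv2.INTER_CUBIC))
E
python3 - <<'E'
from h import *
c=r.camera("top"); crop(c,160,165,360,265,4,"pics/t1.png")
c=r.camera("scene"); crop(c,180,130,380,280,4,"pics/s1.png")
E
```

```text
(no output)
```

View pics/t1.png

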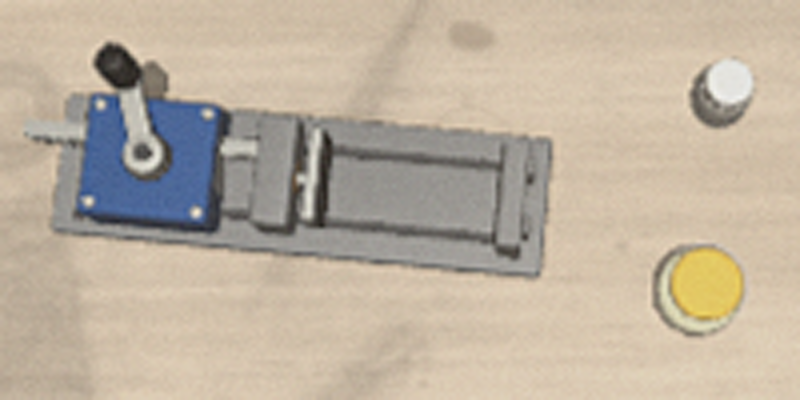

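View pics/s1.png

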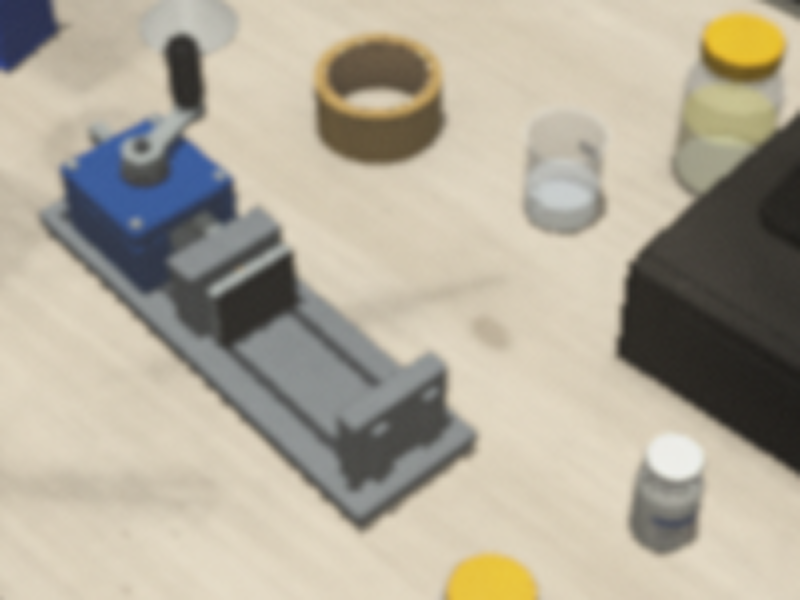

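```bash
python3 - <<'E'
from h import *
t=r.camera("top"); s=r.camera("scene")
T=lambda x,y,z:pix2w(t,160+x/4-.375,165+y/4-.375,z)
S=lambda x,y,z:pix2w(s,180+x/4-.375,130+y/4-.375,z)
f=lambda n,p:print(n,np.round(p,4))
f("capT",T(730,82,.074));f("capS",S(674,458,.074))
B=[T(70,95,.02),T(550,140,.02),T(540,275,.02),T(52,232,.02)]
for b in B:f("bed",b)
ang=lambda a,b:np.arctan2(*(a-b)[[1,0]])
print("len",np.linalg.norm(B[0]-B[1]),np.linalg.norm(B[3]-B[2]),np.linalg.norm(B[0]-B[3]),np.linalg.norm(B[1]-B[2]))
print("yaxis dir",ang(B[0],B[1]),ang(B[3],B[2]), "xaxis",ang(B[0],B[3]),ang(B[1],B[2])); f("ctr",sum(B)/4)
f("bedS",S(362,522,.02));f("bedS",S(473,442,.02));f("bedS",S(45,215,.02))
f("hubT",T(143,153,.105));f("hubS",S(143,150,.105))
f("gripT",T(108,56,.150));f("gripS",S(184,45,.15))
for p in [(98,103),(208,113),(197,212),(88,202)]: f("screw",T(*p,.08))
f("fj top R edge front",T(500,140,.08));f("fj",T(497,240,.08))
f("fj top S",S(340,415,.08));f("fj",S(430,355,.08))
E
```

```text
capT [ 0.6064 -0.2389  0.074 ]
capS [ 0.6083 -0.2407  0.074 ]
bed [0.611  0.2277 0.02  ]
bed [ 0.5762 -0.1163  0.02  ]
bed [ 0.4795 -0.1083  0.02  ]
bed [0.5119 0.2378 0.02  ]
len 0.34580202427793677 0.34757881630537574 0.09954609880240566 0.09704314265855639
yaxis dir 1.469957076149814 1.477203101847087 xaxis -0.1011225936842183 -0.08291366938537761
ctr [0.5446 0.0602 0.02  ]
bedS [ 0.4802 -0.1133  0.02  ]
bedS [ 0.5707 -0.1224  0.02  ]
bedS [0.5171 0.2306 0.02  ]
hubT [0.5539 0.1588 0.105 ]
hubS [0.554  0.1534 0.105 ]
gripT [0.6105 0.1749 0.15  ]
gripS [0.6105 0.1691 0.15  ]
screw [0.5932 0.1951 0.08  ]
screw [0.5857 0.1194 0.08  ]
screw [0.5173 0.1258 0.08  ]
screw [0.5246 0.2001 0.08  ]
fj top R edge front [ 0.5658 -0.0804  0.08  ]
fj [ 0.4971 -0.0779  0.08  ]
fj top S [ 0.4969 -0.0811  0.08  ]
fj [ 0.5668 -0.0889  0.08  ]
```

```bash
python3 - <<'E'
from h import *
t=r.camera("top"); s=r.camera("scene")
for z in (0,.05,.08): print(z,pix2w(t,345,161,z),pix2w(t,345,153,z))
print("scene bot",pix2w(s,336,218,0),pix2w(s,420,278,0))
for z in (.05,.08,.1): print(z,pix2w(s,336,205,z))
for z in (.1,.2): print("mon",pix2w(t,345,82,z))
for z,p in((.072,(336,236)),(.089,(389,218))): print("jar",pix2w(t,*p,z))
crop(t,270,60,470,210,4,"pics/t2.png")
E
```

```text
0 [ 0.69375101 -0.25828415  0.        ] [ 0.71790266 -0.25889292  0.        ]
0.05 [ 0.68081241 -0.2516604   0.05      ] [ 0.70409221 -0.2522472   0.05      ]
0.08 [ 0.67304924 -0.24768616  0.08      ] [ 0.69580594 -0.24825977  0.08      ]
scene bot [ 0.70717567 -0.13845499  0.        ] [ 0.69375607 -0.39741334  0.        ]
0.05 [ 0.70485319 -0.13398829  0.05      ]
0.08 [ 0.68121841 -0.14850027  0.08      ]
0.1 [ 0.66546189 -0.15817492  0.1       ]
mon [ 0.89437354 -0.25074592  0.1       ]
mon [ 0.8508711  -0.23705416  0.2       ]
jar [ 0.46622746 -0.21909802  0.072     ]
jar [ 0.51236943 -0.3607237   0.089     ]
```

View pics/t2.png

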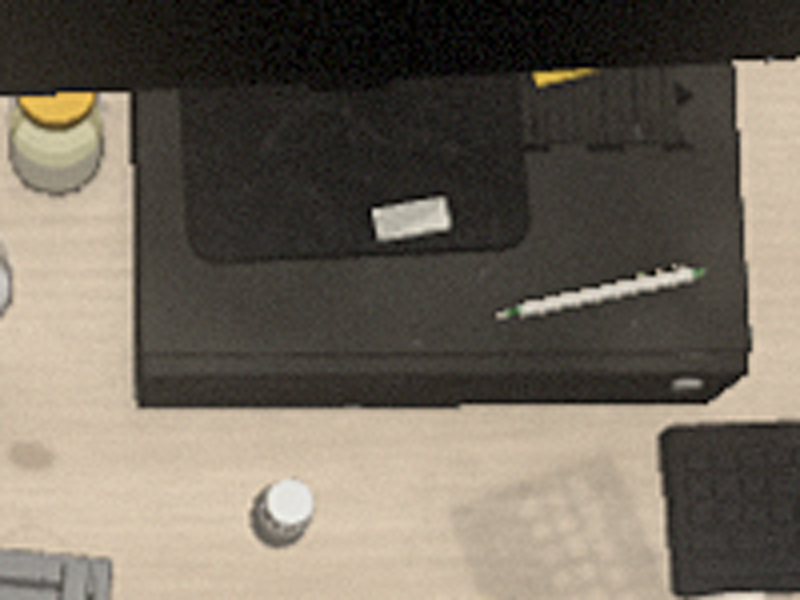

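```bash
cat >> h.py <<'E'
def plan(goal,yawg,n,start=None,yaw0=None):
    st=r.sense(); p=np.array(st["tcp_pos"] if start is None else start,float); y=st["orientation"][2] if yaw0 is None else yaw0
    d=(np.array(goal)-p)/n; dy=(yawg-y)/n
    for i in range(n):
        t=R.from_euler("xyz",[np.pi,0,y]).inv().apply(d)*1000
        print([int(v) if abs(v-round(v))<.05 else round(float(v),1) for v in t]+[0,0,round(float(-dy),3)]); y+=dy
E
python3 -c "
from h import *
plan([.607,-.24,.2],1.474,20)"
```

```text
[-32.5, -24.6, 0.3, 0, 0, 0.06]
[-33.9, -22.6, 0.3, 0, 0, 0.06]
[-35.2, -20.5, 0.3, 0, 0, 0.06]
[-36.4, -18.4, 0.3, 0, 0, 0.06]
[-37.4, -16.2, 0.3, 0, 0, 0.06]
[-38.3, -13.9, 0.3, 0, 0, 0.06]
[-39.1, -11.6, 0.3, 0, 0, 0.06]
[-39.7, -9.2, 0.3, 0, 0, 0.06]
[-40.2, -6.8, 0.3, 0, 0, 0.06]
[-40.5, -4.4, 0.3, 0, 0, 0.06]
[-40.7, -1.9, 0.3, 0, 0, 0.06]
[-40.8, 0.5, 0.3, 0, 0, 0.06]
[-40.7, 2, 0.3, 0, 0, 0.06]
[-40.4, 5.4, 0.3, 0, 0, 0.06]
[-40, 7.9, 0.3, 0, 0, 0.06]
[-39.5, 10.2, 0.3, 0, 0, 0.06]
[-38.8, 12.6, 0.3, 0, 0, 0.06]
[-37, 14.9, 0.3, 0, 0, 0.06]
[-36, 17.2, 0.3, 0, 0, 0.06]
[-35.9, 19.4, 0.3, 0, 0, 0.06]
```

```bash
sed -i 's/int(v) if/round(float(v)) if/' h.py
python3 -m creep '[[-32.5,-24.6,0,0,0,0.06],[-34,-22.6,0,0,0,0.06],[-35,-20.5,0,0,0,0.06],[-36.4,-18.4,0,0,0,0.06],[-37.4,-16.2,0,0,0,0.06]]' 80
python3 -m creep '[[-38.3,-14,0,0,0,0.06],[-39,-11.6,0,0,0,0.06],[-39.7,-9.2,0,0,0,0.06],[-40.2,-6.8,0,0,0,0.06],[-40.5,-4.4,0,0,0,0.06]]'
python3 -m creep '[[-40.7,-2,0,0,0,0.06],[-40.8,0.5,0,0,0,0.06],[-40.7,3,0,0,0,0.06],[-40.4,5.4,0,0,0,0.06],[-40,8,0,0,0,0.06]]'
python3 -m creep '[[-39.5,10.2,0,0,0,0.06],[-38.8,12.6,0,0,0,0.06],[-38,15,0,0,0,0.06],[-37,17.2,0,0,0,0.06],[-35.9,19.4,0,0,0,0.06]]'
python3 -m creep '[[0,0,0,0,0,0],[0,0,0,0,0,0]]'
python3 - <<'E'
from h import *
c=r.camera("wrist"); cv2.imwrite("pics/w1.png",c["color"]); print(c["xyz"],c["attitude"]); 
P=[[.607,-.24,.074],[.607,-.24,.0]]
print(w2pix(c,P))
E
```

```text
time: 0.95
tcp_pos: [0.337, 0.3075, 0.207]
orientation: [3.141, 0.0, 2.375]
contact_force: [0.9, -0.2, 0.2]
gripper_width: 0.0743
time: 1.45
tcp_pos: [0.427, 0.1245, 0.2071]
orientation: [3.141, 0.0, 2.074]
contact_force: [0.4, 2.0, -0.1]
gripper_width: 0.0743
time: 1.95
tcp_pos: [0.5175, -0.0583, 0.2069]
orientation: [3.141, 0.0, 1.774]
contact_force: [-0.0, 1.1, 0.4]
gripper_width: 0.0745
time: 2.45
tcp_pos: [0.6081, -0.241, 0.2068]
orientation: [3.142, -0.0, 1.474]
contact_force: [0.1, -0.7, -0.5]
gripper_width: 0.0746
time: 2.65
tcp_pos: [0.6074, -0.2397, 0.2062]
orientation: [-3.141, -0.0, 1.476]
contact_force: [0.1, 0.1, -0.7]
gripper_width: 0.0745
[ 0.61388762 -0.16179559  0.38369494] [-0.28195485  0.00097786 -0.09317473]
[[281.89775749 202.57699109]
 [281.81332966 185.15793812]]
```

View pics/w1.png

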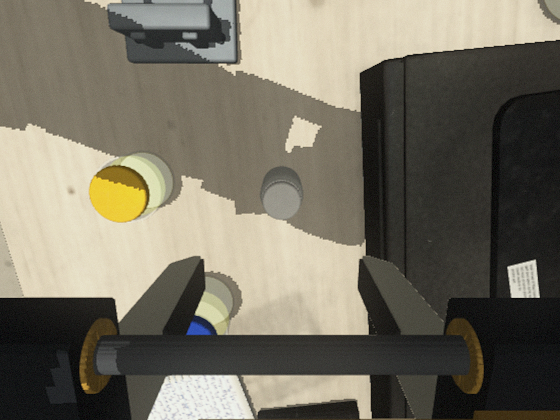

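```bash
python3 -m creep '[[0.5,0,45,0,0,0],[0,0,45,0,0,0],[0,0,45,0,0,0],[0,0,37,0,0,0],[0,0,0,0,0,0]]'
python3 -m creep '[[0,0,0,0,0,0],[0,0,0,0,0,0],[0,0,0,0,0,0],[0,0,0,0,0,0]]' 0 12
python3 -m creep '[[0,0,0,0,0,0],[0,0,0,0,0,0],[0,0,0,0,0,0]]'
```

```text
time: 3.2
tcp_pos: [0.6047, -0.2363, 0.0305]
orientation: [-3.134, -0.003, 1.478]
contact_force: [-0.5, 0.2, 0.8]
gripper_width: 0.0741
time: 3.6
tcp_pos: [0.6084, -0.2391, 0.0365]
orientation: [3.139, 0.001, 1.477]
contact_force: [-0.5, 0.0, -0.1]
gripper_width: 0.0467
time: 3.9
tcp_pos: [0.608, -0.2391, 0.0356]
orientation: [3.141, 0.0, 1.477]
contact_force: [-1.9, 1.2, 7.5]
gripper_width: 0.0388
```

```bash
python3 -m creep '[[0,0,-15,0,0,0],[0,0,-25,0,0,0],[0,0,-25,0,0,0],[0,0,-25,0,0,0],[0,0,-15,0,0,0]]'
python3 -c "
from h import *
s=r.sense();print(s['tcp_pos'],s['contact_force'])
plan([.534,-.053,.1406],1.474,6)"
```

```text
time: 4.4
tcp_pos: [0.6082, -0.2392, 0.1427]
orientation: [3.139, 0.001, 1.477]
contact_force: [0.2, -0.2, -1.6]
gripper_width: 0.0393
[ 0.60824172 -0.23917737  0.14266655] [ 0.19002393 -0.18187202 -1.61583703]
[29.7, -15.2, 0.3, 0, 0, 0.0]
[29.7, -15.2, 0.3, 0, 0, 0.0]
[29.7, -15.3, 0.3, 0, 0, 0.0]
[29.7, -15.3, 0.3, 0, 0, 0.0]
[29.7, -15.3, 0.3, 0, 0, 0.0]
[29.7, -15.3, 0.3, 0, 0, 0.0]
```

```bash
python3 -m creep '[[25,-13,0,0,0,0],[34,-17,0,0,0,0],[34,-17,0,0,0,0],[34,-17,0,0,0,0],[32,-17,0,0,0,0]]'
python3 -m creep '[[19,-10,0,0,0,0],[0,0,0,0,0,0],[0,0,0,0,0,0]]'
python3 - <<'E'
from h import *
c=r.camera("wrist"); cv2.imwrite("pics/w2.png",c["color"])
t=r.camera("top"); crop(t,160,165,360,265,4,"pics/t3.png")
s=r.camera("scene"); crop(s,180,130,380,280,4,"pics/s3.png")
E
```

```text
time: 4.9
tcp_pos: [0.5411, -0.0716, 0.14]
orientation: [-3.141, -0.0, 1.477]
contact_force: [1.5, -0.1, -0.4]
gripper_width: 0.0391
time: 5.2
tcp_pos: [0.534, -0.0533, 0.1402]
orientation: [3.141, 0.0, 1.477]
contact_force: [0.2, -0.5, -1.1]
gripper_width: 0.039
```

View pics/w2.png

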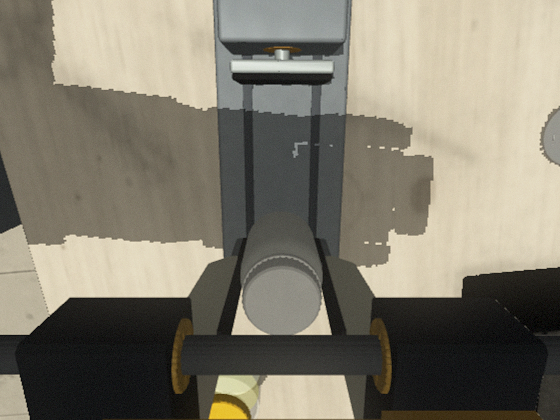

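View pics/s3.png

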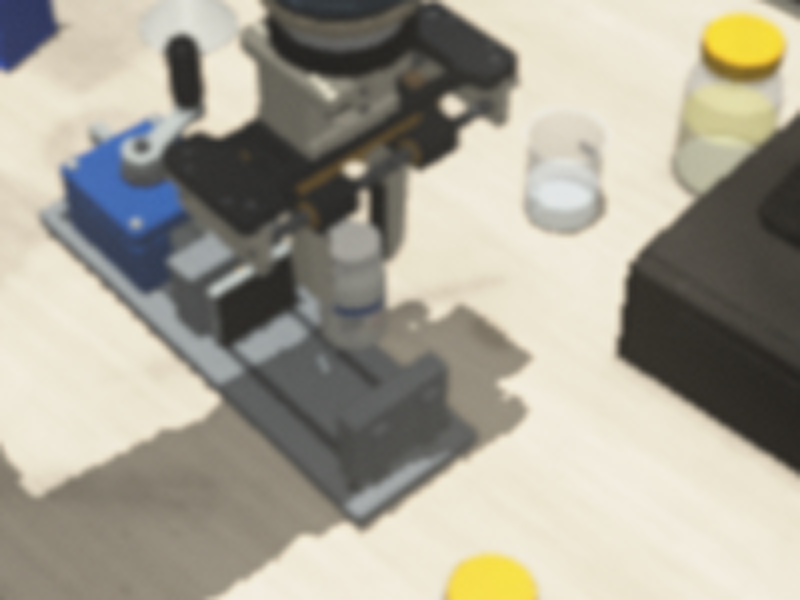

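```bash
python3 - <<'E'
from h import *
c=r.camera("wrist"); c["xyz"]=np.array([ 0.61388762,-0.16179559,0.38369494]);c["attitude"]=np.array([-0.28195485,0.00097786,-0.09317473])
for p,z in(((110,6),.08),((215,5),.08),((130,62),.02),((237,62),.02)):print(p,pix2w(c,*p,z))
E
```

```text
(110, 6) [ 0.49613379 -0.07990468  0.08      ]
(215, 5) [ 0.57236832 -0.08639125  0.08      ]
(130, 62) [ 0.48092311 -0.11012729  0.02      ]
(237, 62) [ 0.57744332 -0.11915687  0.02      ]
```

View pics/t3.png

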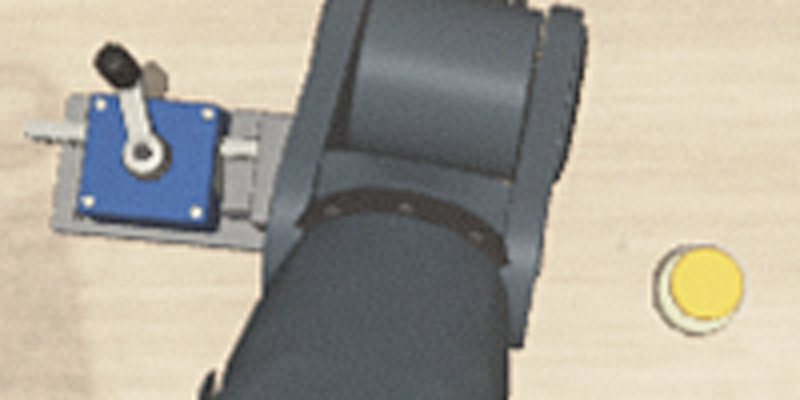

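```bash
python3 -m creep '[[-1,0,25,0,0,0],[0,0,25,0,0,0],[0,0,20,0,0,0],[0,0,10,0,0,0],[0,0,0,0,0,0]]'
python3 -m creep '[[0,0,2,0,0,0],[0,0,0,0,0,0],[0,0,0,0,0,0]]'
```

```text
time: 5.9
tcp_pos: [0.5331, -0.0544, 0.0588]
orientation: [-3.139, -0.0, 1.476]
contact_force: [-1.4, -0.2, -0.9]
gripper_width: 0.0394
time: 6.2
tcp_pos: [0.5341, -0.0542, 0.0586]
orientation: [3.14, 0.0, 1.477]
contact_force: [0.2, 0.0, 0.2]
gripper_width: 0.0388
```

```bash
python3 -m creep '[[0,0,1,0,0,0],[0,0,0,0,0,0],[0,0,0,0,0,0]]'
python3 -m creep '[[0,0,1,0,0,0],[0,0,0,0,0,0],[0,0,0,0,0,0]]'
```

```text
time: 6.5
tcp_pos: [0.5337, -0.0541, 0.057]
orientation: [3.141, 0.0, 1.477]
contact_force: [0.5, 0.1, -1.0]
gripper_width: 0.0388
time: 6.8
tcp_pos: [0.5337, -0.0542, 0.0558]
orientation: [-3.142, -0.0, 1.477]
contact_force: [-0.7, -0.4, 0.0]
gripper_width: 0.0391
```

```bash
python3 -m creep '[[0,0,0.7,0,0,0],[0,0,0,0,0,0],[0,0,0,0,0,0]]'
python3 -m creep '[[0,0,0,0,0,0],[0,0,0,0,0,0]]'
```

```text
time: 7.1
tcp_pos: [0.5337, -0.0541, 0.0556]
orientation: [3.142, 0.0, 1.477]
contact_force: [-2.5, 0.5, 6.8]
gripper_width: 0.0389
time: 7.3
tcp_pos: [0.5337, -0.0542, 0.0556]
orientation: [3.141, 0.0, 1.477]
contact_force: [-2.5, 0.6, 5.8]
gripper_width: 0.0391
```

Contact: 6 N up. Release and rise.

```bash
python3 -m creep '[[0,0,0,0,0,0],[0,0,0,0,0,0],[0,0,0,0,0,0],[0,0,0,0,0,0],[0,0,0,0,0,0]]' 75
python3 -m creep '[[0,0,-20,0,0,0],[0,0,-40,0,0,0],[0,0,-40,0,0,0],[0,0,-40,0,0,0],[0,0,-20,0,0,0]]'
python3 -m creep '[[0,0,0,0,0,0],[0,0,0,0,0,0]]'
python3 - <<'E'
from h import *
c=r.camera("wrist"); cv2.imwrite("pics/w4.png",c["color"]); print(c["xyz"],c["attitude"])
s=r.camera("scene"); crop(s,180,130,380,280,4,"pics/s4.png")
E
```

```text
time: 7.8
tcp_pos: [0.5336, -0.0541, 0.055]
orientation: [-3.141, 0.0, 1.477]
contact_force: [-0.6, -0.6, -0.2]
gripper_width: 0.0691
time: 8.3
tcp_pos: [0.5346, -0.0543, 0.2186]
orientation: [3.137, 0.0, 1.477]
contact_force: [1.0, 0.8, 0.3]
gripper_width: 0.0694
time: 8.5
tcp_pos: [0.5334, -0.0541, 0.2145]
orientation: [-3.141, -0.0, 1.477]
contact_force: [0.1, -0.0, -0.4]
gripper_width: 0.0697
[0.53979814 0.02387304 0.39197454] [-0.28243184  0.00046968 -0.0926857 ]
```

View pics/w4.png

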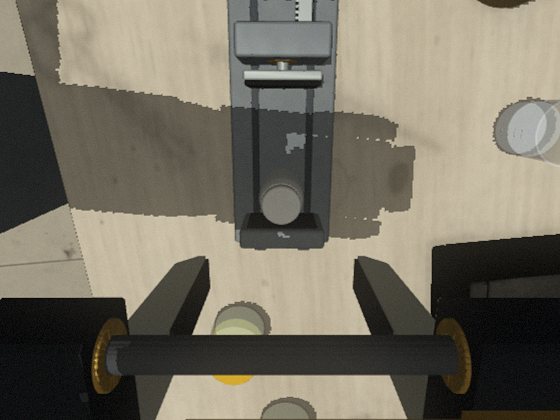

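View pics/s4.png

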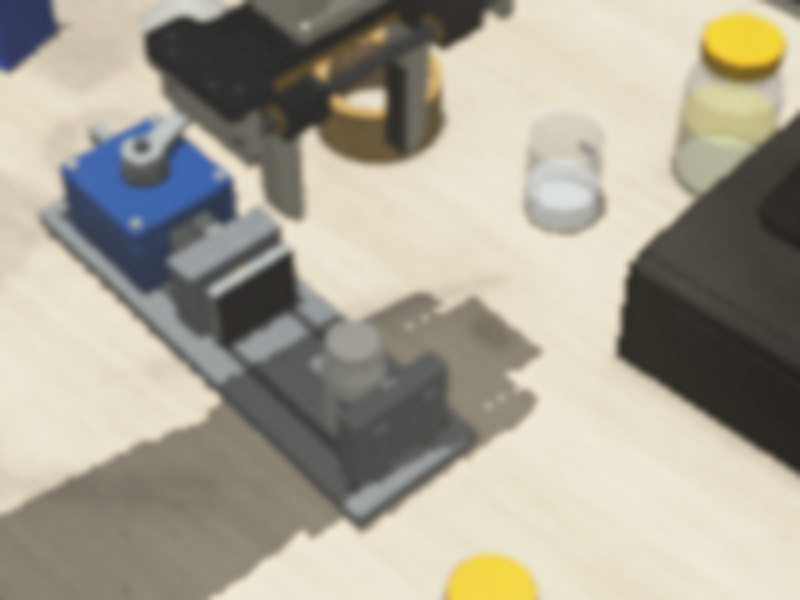

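```bash
python3 -c "
from h import *
plan([.609,.172,.215],1.474,6)"
```

```text
[38.7, 9.1, -0.2, 0, 0, 0.0]
[38.7, 9.1, -0.2, 0, 0, 0.0]
[38.7, 9, -0.2, 0, 0, 0.0]
[38.7, 9, -0.2, 0, 0, 0.0]
[38.7, 9, -0.2, 0, 0, 0.0]
[38.7, 9, -0.2, 0, 0, 0.0]
```

```bash
python3 -m creep '[[30,7,0,0,0,0],[45,10.5,0,0,0,0],[45,10.5,0,0,0,0],[45,10.5,0,0,0,0],[40,9.2,0,0,0,0]]'
python3 -m creep '[[27.2,6.5,0,0,0,0],[0,0,0,0,0,0],[0,0,0,0,0,0]]'
python3 - <<'E'
from h import *
c=r.camera("wrist"); cv2.imwrite("pics/w5.png",c["color"]); print(c["xyz"],c["attitude"])
print(w2pix(c,[[.6095,.172,.152],[.554,.157,.105],[.6095,.172,.127]]))
E
```

```text
time: 9.1
tcp_pos: [0.6002, 0.1476, 0.2134]
orientation: [-3.139, 0.001, 1.477]
contact_force: [0.7, 0.4, 0.0]
gripper_width: 0.0696
time: 9.4
tcp_pos: [0.6088, 0.1718, 0.2136]
orientation: [-3.139, 0.001, 1.478]
contact_force: [0.2, 0.3, -0.0]
gripper_width: 0.0697
[0.61551787 0.24992594 0.39094485] [-0.28342155  0.00239401 -0.09180642]
[[283.61739532 227.3914972 ]
 [216.6528475  232.81599946]
 [283.47509824 216.8334998 ]]
```

View pics/w5.png

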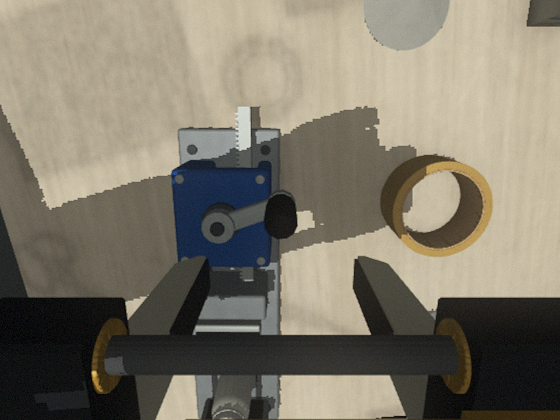

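```bash
python3 -m creep '[[2.9,-1.3,0,0,0,0],[0,0,0,0,0,0]]' 54
python3 -m creep '[[0,0,20,0,0,0],[0,0,30,0,0,0],[0,0,30,0,0,0],[0,0,14,0,0,0],[0,0,0,0,0,0]]'
python3 -m creep '[[0,0,0,0,0,0],[0,0,0,0,0,0]]'
python3 - <<'E'
from h import *
c=r.camera("wrist"); cv2.imwrite("pics/w6.png",c["color"])
E
```

```text
time: 9.65
tcp_pos: [0.6082, 0.1743, 0.2151]
orientation: [-3.141, 0.0, 1.476]
contact_force: [0.5, -0.4, -0.2]
gripper_width: 0.0578
time: 10.15
tcp_pos: [0.6075, 0.1744, 0.1196]
orientation: [-3.139, 0.001, 1.476]
contact_force: [-0.7, 0.3, 0.3]
gripper_width: 0.0502
time: 10.35
tcp_pos: [0.6093, 0.175, 0.1228]
orientation: [3.139, -0.001, 1.477]
contact_force: [0.1, -0.5, -0.4]
gripper_width: 0.0501
```

View pics/w6.png

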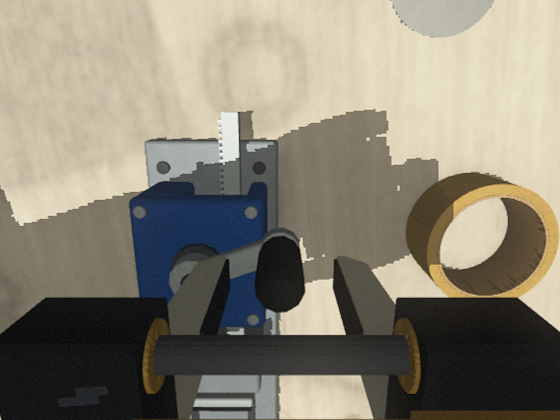

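```bash
python3 - <<'E'
from h import *
c=r.camera("wrist"); print(r.sense()["tcp_pos"])
print(w2pix(c,[[.608,.1745,.152],[.608,.1745,.099],[.608,.1865,.147],[.608,.1625,.147],[.554,.160,.105]]))
crop(c,150,200,350,350,4,"pics/w6c.png")
E
```

```text
[0.60901717 0.17506356 0.12246962]
[[280.76286647 293.5940149 ]
 [280.63042271 249.44294351]
 [278.2348043  263.87889612]
 [283.16223313 311.76529827]
 [189.39018528 284.98172666]]
```

View pics/w6c.png

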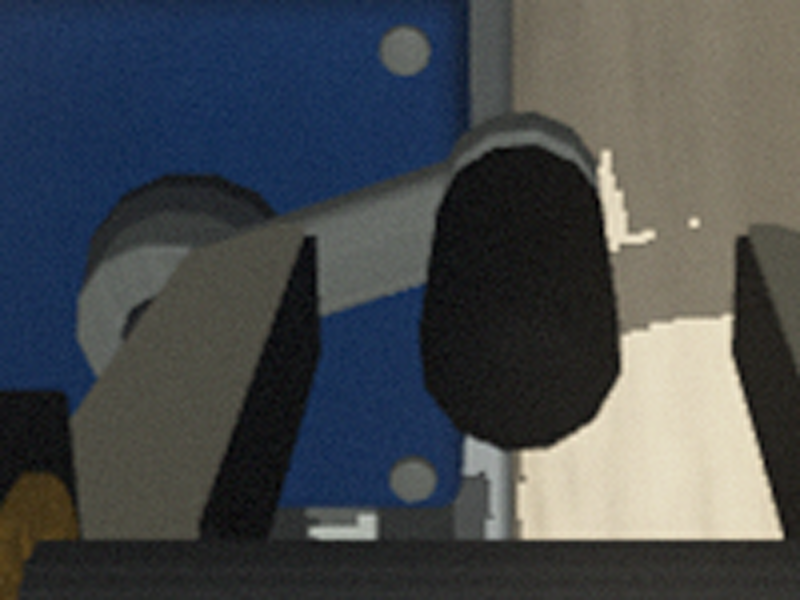

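```bash
python3 -m creep '[[0,0,2,0,0,0],[0,0,0,0,0,0],[0,0,0,0,0,0],[0,0,0,0,0,0],[0,0,0,0,0,0]]' 0 30
python3 -m creep '[[0,0,0,0,0,0],[0,0,0,0,0,0],[0,0,0,0,0,0]]'
python3 -m creep '[[0,0,0,0,0,0]]'
```

```text
time: 10.95
tcp_pos: [0.6085, 0.1749, 0.1192]
orientation: [3.141, -0.0, 1.477]
contact_force: [0.4, 0.1, 0.8]
gripper_width: 0.0228
time: 11.25
tcp_pos: [0.6085, 0.1749, 0.1192]
orientation: [3.141, -0.0, 1.477]
contact_force: [1.6, 0.0, 0.5]
gripper_width: 0.0228
time: 11.35
tcp_pos: [0.6085, 0.1749, 0.1192]
orientation: [3.141, -0.0, 1.477]
contact_force: [1.4, -0.1, -0.4]
gripper_width: 0.0227
```

```bash
cat >> h.py <<'E'
AX=np.array([.5553,.1602]); RAD=.055
def circ(phi0,dphi,n,yaw=1.477,corr=(0,0)):
    p=lambda f:AX+RAD*np.array([np.cos(f),np.sin(f)])
    out=[]
    for i in range(n):
        d=p(phi0-(i+1)*dphi)-p(phi0-i*dphi)
        if i==0: d=d+np.array(corr)
        t=R.from_euler("xyz",[np.pi,0,yaw]).inv().apply([*d,0])*1000
        out.append([round(float(t[0]),1),round(float(t[1]),1),0,0,0,0])
    print("phi end",phi0-n*dphi)
    for i in range(0,n,5): print(out[i:i+5])
def st():
    s=r.sense(); p=s["tcp_pos"][:2]-AX; phi=np.arctan2(p[1],p[0]); u=p/np.hypot(*p); t=np.array([u[1],-u[0]]); F=s["contact_force"][:2]
    print(f"t {s['time']:.2f} phi {phi:.3f} rad {np.hypot(*p)*1e3:.1f}mm  drag {-F@t:.2f} radialF {F@u:.2f} z {s['tcp_pos'][2]:.4f} w {s['gripper_width']:.4f}")
E
python3 -c "
from h import *
st();circ(.27,.1,10)"
```

```text
t 11.35 phi 0.270 rad 55.2mm  drag -0.50 radialF 1.28 z 0.1192 w 0.0227
phi end -0.73
[[-5.2, 1.7, 0, 0, 0, 0], [-5.4, 1.2, 0, 0, 0, 0], [-5.5, 0.6, 0, 0, 0, 0], [-5.5, 0.1, 0, 0, 0, 0], [-5.5, -0.5, 0, 0, 0, 0]]
[[-5.4, -1.0, 0, 0, 0, 0], [-5.3, -1.6, 0, 0, 0, 0], [-5.1, -2.1, 0, 0, 0, 0], [-4.9, -2.6, 0, 0, 0, 0], [-4.6, -3.0, 0, 0, 0, 0]]
```

```bash
python3 -m creep '[[-5.2,1.7,0,0,0,0],[-5.4,1.2,0,0,0,0],[-5.5,0.6,0,0,0,0],[-5.5,0.1,0,0,0,0],[-5.5,-0.5,0,0,0,0]]'; python3 -c "
from h import *
st()"
python3 -m creep '[[-5.4,-1,0,0,0,0],[-5.3,-1.6,0,0,0,0],[-5.1,-2.1,0,0,0,0],[-4.9,-2.6,0,0,0,0],[-4.6,-3,0,0,0,0]]'; python3 -c "
from h import *
st();circ(-.73,.2,15)"
```

```text
time: 11.85
tcp_pos: [0.6085, 0.1474, 0.1191]
orientation: [-3.14, -0.0, 1.477]
contact_force: [-3.5, 5.6, 2.6]
gripper_width: 0.023
t 11.85 phi -0.237 rad 54.7mm  drag 4.62 radialF -4.67 z 0.1191 w 0.0230
time: 12.35
tcp_pos: [0.5956, 0.1237, 0.1191]
orientation: [-3.14, -0.001, 1.476]
contact_force: [-3.9, 9.7, 1.4]
gripper_width: 0.0227
t 12.35 phi -0.736 rad 54.4mm  drag 4.53 radialF -9.40 z 0.1191 w 0.0227
phi end -3.73
[[-8.1, -7.4, 0, 0, 0, 0], [-6.5, -8.8, 0, 0, 0, 0], [-4.6, -10.0, 0, 0, 0, 0], [-2.6, -10.7, 0, 0, 0, 0], [-0.4, -11.0, 0, 0, 0, 0]]
[[1.8, -10.8, 0, 0, 0, 0], [3.9, -10.3, 0, 0, 0, 0], [5.9, -9.3, 0, 0, 0, 0], [7.6, -7.9, 0, 0, 0, 0], [9.0, -6.2, 0, 0, 0, 0]]
[[10.1, -4.3, 0, 0, 0, 0], [10.8, -2.2, 0, 0, 0, 0], [11.0, -0.1, 0, 0, 0, 0], [10.8, 2.1, 0, 0, 0, 0], [10.1, 4.2, 0, 0, 0, 0]]
```

```bash
python3 -m creep '[[-7.3,-7.9,0,0,0,0],[-6.5,-8.8,0,0,0,0],[-4.6,-10,0,0,0,0],[-2.6,-10.7,0,0,0,0],[-0.4,-11,0,0,0,0]]'; sed -i 's/^AX=.*/AX=np.array([.5549,.1610]); RAD=.055/' h.py; python3 -c "
from h import *
st()"
python3 -m creep '[[1.8,-10.8,0,0,0,0],[3.9,-10.3,0,0,0,0],[5.9,-9.3,0,0,0,0],[7.6,-7.9,0,0,0,0],[9,-6.2,0,0,0,0]]';  python3 -c "
from h import *
st()"
```

```text
time: 12.85
tcp_pos: [0.5466, 0.1068, 0.1192]
orientation: [3.139, -0.002, 1.476]
contact_force: [6.6, 10.0, -5.5]
gripper_width: 0.0227
t 12.85 phi -1.722 rad 54.9mm  drag 5.00 radialF -10.85 z 0.1192 w 0.0227
time: 13.35
tcp_pos: [0.5052, 0.1381, 0.1192]
orientation: [3.139, 0.001, 1.477]
contact_force: [6.6, -2.0, -5.4]
gripper_width: 0.0228
t 13.35 phi -2.710 rad 54.7mm  drag 4.55 radialF -5.19 z 0.1192 w 0.0228
```

```bash
python3 -m creep '[[10.6,-4.3,0,0,0,0],[10.8,-2.2,0,0,0,0],[11,-0.1,0,0,0,0],[10.8,2.1,0,0,0,0],[10.1,4.2,0,0,0,0]]';  python3 -c "
from h import *
st();circ(-3.73,.2,20)"
```

```text
time: 13.85
tcp_pos: [0.5092, 0.1923, 0.1191]
orientation: [-3.141, 0.001, 1.477]
contact_force: [2.2, -6.9, 1.2]
gripper_width: 0.0227
t 13.85 phi 2.540 rad 55.4mm  drag 4.45 radialF -5.69 z 0.1191 w 0.0227
phi end -7.73
[[9.1, 6.2, 0, 0, 0, 0], [7.7, 7.8, 0, 0, 0, 0], [6.0, 9.2, 0, 0, 0, 0], [4.0, 10.2, 0, 0, 0, 0], [1.9, 10.8, 0, 0, 0, 0]]
[[-0.3, 11.0, 0, 0, 0, 0], [-2.4, 10.7, 0, 0, 0, 0], [-4.5, 10.0, 0, 0, 0, 0], [-6.4, 8.9, 0, 0, 0, 0], [-8.1, 7.5, 0, 0, 0, 0]]
[[-9.4, 5.7, 0, 0, 0, 0], [-10.3, 3.7, 0, 0, 0, 0], [-10.9, 1.6, 0, 0, 0, 0], [-11.0, -0.6, 0, 0, 0, 0], [-10.6, -2.7, 0, 0, 0, 0]]
[[-9.9, -4.8, 0, 0, 0, 0], [-8.7, -6.7, 0, 0, 0, 0], [-7.2, -8.3, 0, 0, 0, 0], [-5.4, -9.5, 0, 0, 0, 0], [-3.4, -10.4, 0, 0, 0, 0]]
```

```bash
S='from h import *
st()'
python3 -m creep '[[9.1,6.2,0,0,0,0],[7.7,7.8,0,0,0,0],[6,9.2,0,0,0,0],[4,10.2,0,0,0,0],[1.9,10.8,0,0,0,0]]'; python3 -c "$S"
python3 -m creep '[[-0.3,11,0,0,0,0],[-2.4,10.7,0,0,0,0],[-4.5,10,0,0,0,0],[-6.4,8.9,0,0,0,0],[-8.1,7.5,0,0,0,0]]'; python3 -c "$S"
```

```text
time: 14.35
tcp_pos: [0.5556, 0.2169, 0.119]
orientation: [-3.139, 0.001, 1.477]
contact_force: [-5.0, -4.6, 3.7]
gripper_width: 0.0225
t 14.35 phi 1.558 rad 55.9mm  drag 4.90 radialF -4.66 z 0.1190 w 0.0225
time: 14.85
tcp_pos: [0.6016, 0.1913, 0.1191]
orientation: [-3.14, -0.001, 1.477]
contact_force: [-5.7, 2.4, 2.8]
gripper_width: 0.0225
t 14.85 phi 0.576 rad 55.7mm  drag 5.13 radialF -3.45 z 0.1191 w 0.0225
```

```bash
S='from h import *
st()'
python3 -m creep '[[-9.4,5.7,0,0,0,0],[-10.3,3.7,0,0,0,0],[-10.9,1.6,0,0,0,0],[-11,-0.6,0,0,0,0],[-10.6,-2.7,0,0,0,0]]'; python3 -c "$S
circ(-6.73,.12,20)
s=r.camera('scene'); crop(s,180,130,380,280,4,'pics/s7.png')"
```

```text
time: 15.35
tcp_pos: [0.6045, 0.1369, 0.1191]
orientation: [3.141, -0.0, 1.477]
contact_force: [-0.9, 5.4, 1.1]
gripper_width: 0.0224
t 15.35 phi -0.452 rad 55.1mm  drag 4.44 radialF -3.12 z 0.1191 w 0.0224
phi end -9.13
[[-6.0, -2.6, 0, 0, 0, 0], [-5.7, -3.4, 0, 0, 0, 0], [-5.2, -4.0, 0, 0, 0, 0], [-4.7, -4.6, 0, 0, 0, 0], [-4.1, -5.1, 0, 0, 0, 0]]
[[-3.5, -5.6, 0, 0, 0, 0], [-2.8, -6.0, 0, 0, 0, 0], [-2.1, -6.3, 0, 0, 0, 0], [-1.3, -6.5, 0, 0, 0, 0], [-0.5, -6.6, 0, 0, 0, 0]]
[[0.3, -6.6, 0, 0, 0, 0], [1.1, -6.5, 0, 0, 0, 0], [1.8, -6.3, 0, 0, 0, 0], [2.6, -6.1, 0, 0, 0, 0], [3.3, -5.7, 0, 0, 0, 0]]
[[4.0, -5.3, 0, 0, 0, 0], [4.6, -4.8, 0, 0, 0, 0], [5.1, -4.2, 0, 0, 0, 0], [5.6, -3.6, 0, 0, 0, 0], [5.9, -2.9, 0, 0, 0, 0]]
```

View pics/s7.png

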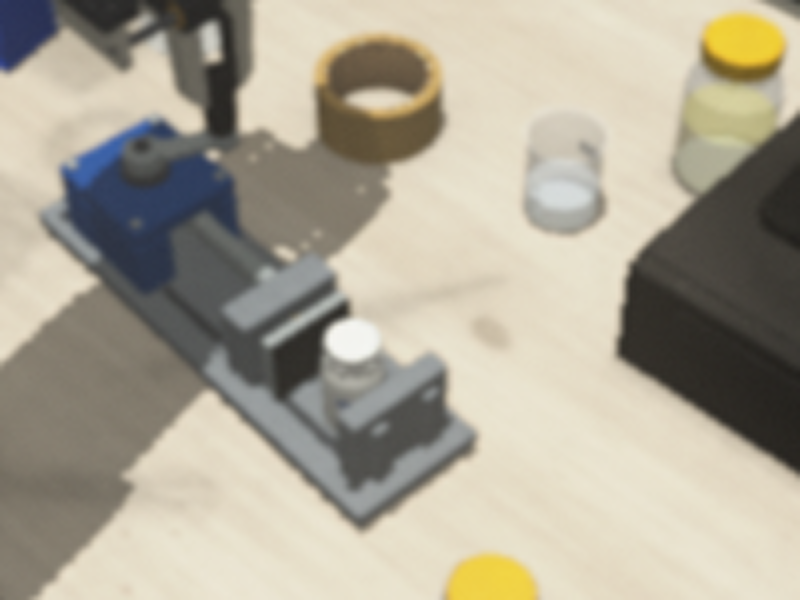

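```bash
S='from h import *
st()'
python3 -m creep '[[-6,-2.6,0,0,0,0],[-5.7,-3.4,0,0,0,0],[-5.2,-4,0,0,0,0],[-4.7,-4.6,0,0,0,0],[-4.1,-5.1,0,0,0,0]]'; python3 -c "$S"
```

```text
time: 15.9
tcp_pos: [0.5822, 0.1136, 0.1192]
orientation: [3.141, 0.0, 1.477]
contact_force: [2.5, 5.5, -1.9]
gripper_width: 0.0226
t 15.90 phi -1.048 rad 54.8mm  drag 4.95 radialF -3.50 z 0.1192 w 0.0226
```

```bash
S='from h import *
st()'
python3 -m creep '[[-3.5,-5.6,0,0,0,0],[-2.8,-6,0,0,0,0],[-2.1,-6.3,0,0,0,0],[-1.3,-6.5,0,0,0,0],[-0.5,-6.6,0,0,0,0]]'; python3 -c "$S"
```

```text
time: 16.4
tcp_pos: [0.5506, 0.1065, 0.1192]
orientation: [3.14, -0.0, 1.477]
contact_force: [4.2, 4.8, -3.3]
gripper_width: 0.023
t 16.40 phi -1.650 rad 54.6mm  drag 3.77 radialF -5.08 z 0.1192 w 0.0230
```

```bash
S='from h import *
st()'
python3 -m creep '[[0.3,-6.6,0,0,0,0],[1.1,-6.5,0,0,0,0],[1.8,-6.3,0,0,0,0]]'; python3 -c "$S"
```

```text
time: 16.7
tcp_pos: [0.5318, 0.1115, 0.1192]
orientation: [3.14, -0.0, 1.477]
contact_force: [7.4, 3.5, -5.0]
gripper_width: 0.0228
t 16.70 phi -2.007 rad 54.6mm  drag 5.19 radialF -6.32 z 0.1192 w 0.0228
```

```bash
S='from h import *
st()'
python3 -m creep '[[2.6,-6.1,0,0,0,0],[3.3,-5.7,0,0,0,0],[4,-5.3,0,0,0,0]]'; python3 -c "$S"
python3 - <<'E'
from h import *
circ(-8.77,.12,20)
s=r.camera('scene'); crop(s,180,130,380,280,4,'pics/s8.png')
E
```

```text
time: 17.0
tcp_pos: [0.516, 0.1227, 0.1192]
orientation: [3.139, 0.0, 1.477]
contact_force: [7.3, 1.4, -5.0]
gripper_width: 0.0225
t 17.00 phi -2.365 rad 54.6mm  drag 4.14 radialF -6.14 z 0.1192 w 0.0225
phi end -11.17
[[5.1, -4.2, 0, 0, 0, 0], [5.6, -3.6, 0, 0, 0, 0], [5.9, -2.9, 0, 0, 0, 0], [6.2, -2.1, 0, 0, 0, 0], [6.5, -1.4, 0, 0, 0, 0]]
[[6.6, -0.6, 0, 0, 0, 0], [6.6, 0.2, 0, 0, 0, 0], [6.5, 1.0, 0, 0, 0, 0], [6.4, 1.8, 0, 0, 0, 0], [6.1, 2.5, 0, 0, 0, 0]]
[[5.8, 3.2, 0, 0, 0, 0], [5.3, 3.9, 0, 0, 0, 0], [4.8, 4.5, 0, 0, 0, 0], [4.2, 5.0, 0, 0, 0, 0], [3.6, 5.5, 0, 0, 0, 0]]
[[2.9, 5.9, 0, 0, 0, 0], [2.2, 6.2, 0, 0, 0, 0], [1.4, 6.4, 0, 0, 0, 0], [0.7, 6.6, 0, 0, 0, 0], [-0.1, 6.6, 0, 0, 0, 0]]
```

View pics/s8.png

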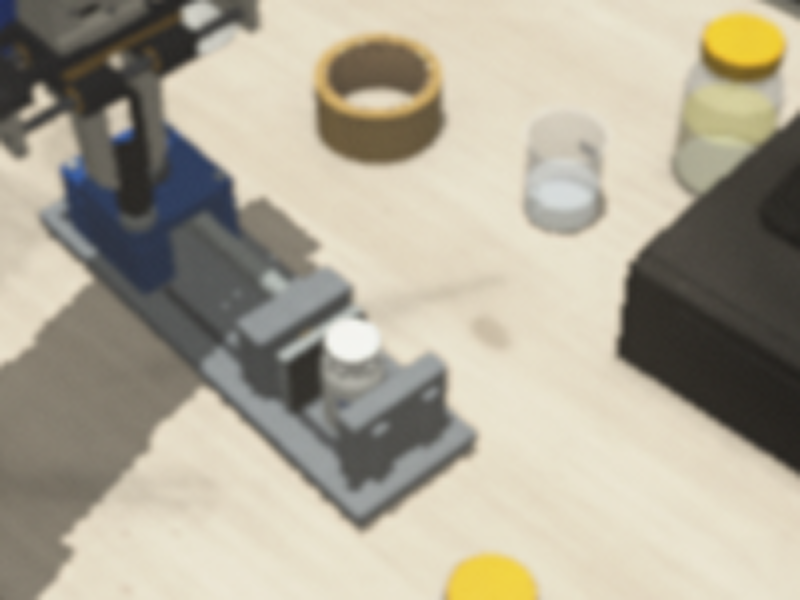

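```bash
S='from h import *
st()'
python3 -m creep '[[4.6,-4.8,0,0,0,0],[5.1,-4.2,0,0,0,0],[5.6,-3.6,0,0,0,0],[5.9,-2.9,0,0,0,0]]'; python3 -c "$S"
python3 -m creep '[[6.2,-2.1,0,0,0,0],[6.5,-1.4,0,0,0,0],[6.6,-0.6,0,0,0,0]]'; python3 -c "$S
s=r.camera('scene'); crop(s,180,130,380,280,4,'pics/s9.png')"
```

```text
time: 17.45
tcp_pos: [0.5026, 0.1449, 0.1192]
orientation: [3.139, 0.001, 1.477]
contact_force: [7.5, -2.7, -4.9]
gripper_width: 0.023
t 17.45 phi -2.843 rad 54.8mm  drag 4.75 radialF -6.42 z 0.1192 w 0.0230
time: 17.75
tcp_pos: [0.5, 0.1642, 0.1192]
orientation: [3.14, 0.002, 1.477]
contact_force: [5.3, -4.8, -2.4]
gripper_width: 0.0227
t 17.75 phi 3.083 rad 55.0mm  drag 4.46 radialF -5.60 z 0.1192 w 0.0227
```

View pics/s9.png

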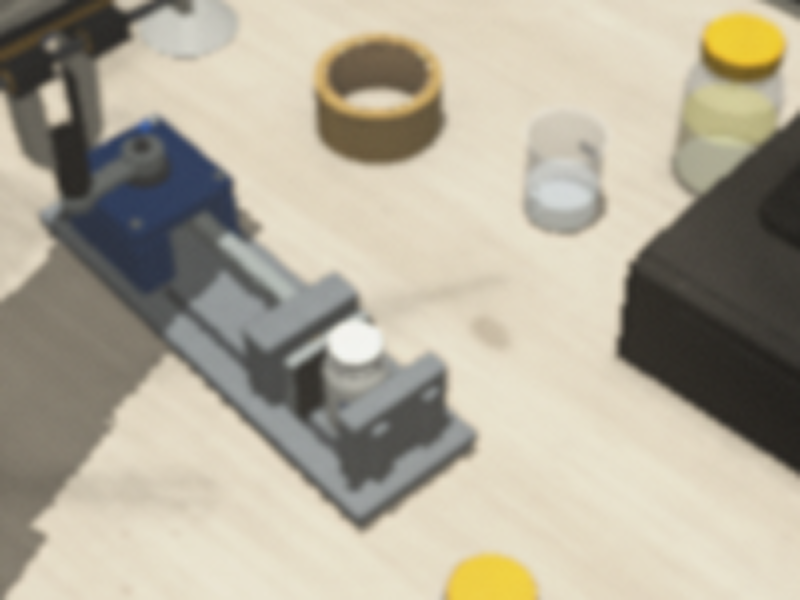

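```bash
S='from h import *
st()'
python3 -m creep '[[6.6,0.2,0,0,0,0],[6.5,1,0,0,0,0],[6.4,1.8,0,0,0,0]]'; python3 -c "$S"
```

```text
time: 18.1
tcp_pos: [0.5043, 0.1831, 0.1191]
orientation: [-3.141, 0.003, 1.477]
contact_force: [0.7, -5.6, 1.2]
gripper_width: 0.0226
t 18.10 phi 2.729 rad 55.2mm  drag 4.86 radialF -2.95 z 0.1191 w 0.0226
```

```bash
S='from h import *
st()'
python3 -m creep '[[6.1,2.5,0,0,0,0],[5.8,3.2,0,0,0,0],[5.3,3.9,0,0,0,0]]'; python3 -c "$S
s=r.camera('scene'); crop(s,180,130,380,280,4,'pics/s10.png')"
```

```text
time: 18.4
tcp_pos: [0.5148, 0.1992, 0.119]
orientation: [-3.139, 0.003, 1.477]
contact_force: [-3.8, -5.7, 5.4]
gripper_width: 0.023
t 18.40 phi 2.380 rad 55.4mm  drag 6.74 radialF -1.13 z 0.1190 w 0.0230
```

View pics/s10.png

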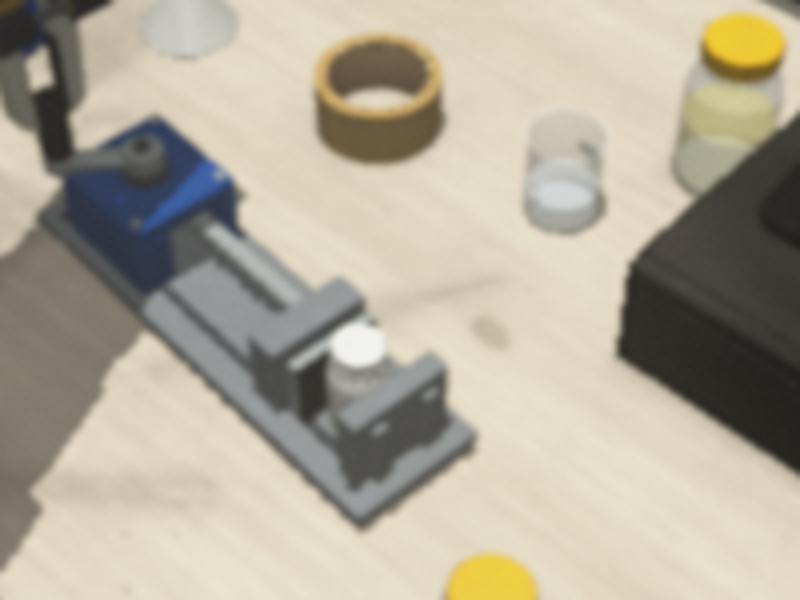

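```bash
S='from h import *
st()'
python3 -m creep '[[4.8,4.5,0,0,0,0]]'; python3 -c "$S"; python3 -m creep '[[0,0,0,0,0,0]]'; python3 -c "$S"
```

```text
time: 18.55
tcp_pos: [0.5193, 0.2034, 0.1191]
orientation: [-3.139, 0.003, 1.477]
contact_force: [-5.5, -5.4, 5.3]
gripper_width: 0.0225
t 18.55 phi 2.269 rad 55.4mm  drag 7.66 radialF -0.59 z 0.1191 w 0.0225
time: 18.65
tcp_pos: [0.5199, 0.2039, 0.119]
orientation: [-3.14, 0.002, 1.477]
contact_force: [-2.7, -2.4, 4.3]
gripper_width: 0.0226
t 18.65 phi 2.255 rad 55.4mm  drag 3.59 radialF -0.13 z 0.1190 w 0.0226
```

```bash
python3 -m creep '[[0,0,0,0,0,0],[0,0,0,0,0,0],[0,0,0,0,0,0],[0,0,0,0,0,0],[0,0,0,0,0,0]]' 54
python3 -m creep '[[0,0,-15,0,0,0],[0,0,-30,0,0,0],[0,0,-40,0,0,0],[0,0,-40,0,0,0],[0,0,-20,0,0,0]]'
python3 -m creep '[[30,0,-15,0,0,0],[30,0,0,0,0,0],[0,0,0,0,0,0],[0,0,0,0,0,0],[0,0,0,0,0,0]]'
python3 - <<'E'
from h import *
s=r.camera('scene'); crop(s,180,130,380,280,4,'pics/s11.png'); cv2.imwrite("pics/s11f.png",s["color"])
c=r.camera("top");crop(c,160,165,360,265,4,"pics/t11.png"); crop(c,320,190,420,265,6,"pics/t11j.png")
E
```

```text
time: 19.15
tcp_pos: [0.5207, 0.205, 0.1191]
orientation: [-3.142, 0.0, 1.477]
contact_force: [0.4, -0.5, -0.0]
gripper_width: 0.0502
time: 19.65
tcp_pos: [0.5215, 0.2053, 0.2677]
orientation: [3.138, -0.002, 1.477]
contact_force: [0.3, -0.4, -0.6]
gripper_width: 0.0504
time: 20.15
tcp_pos: [0.5262, 0.2641, 0.2788]
orientation: [-3.141, 0.001, 1.476]
contact_force: [0.4, -0.0, -0.3]
gripper_width: 0.0503
```

View pics/s11.png

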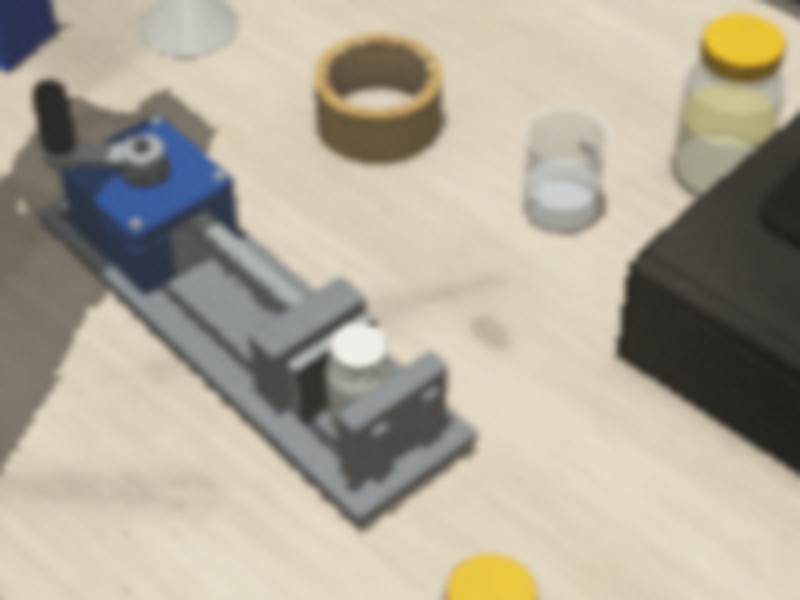

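View pics/s11f.png

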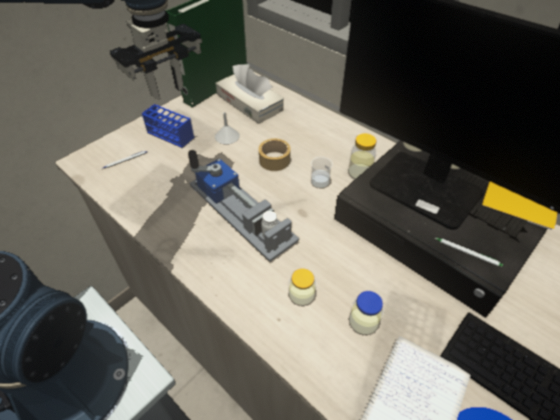

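View pics/t11.png

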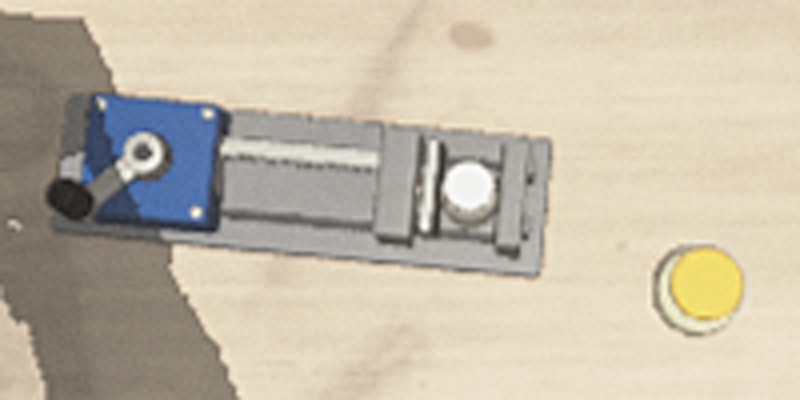

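```bash
python3 - <<'E'
from h import *
t=r.camera("top")
T=lambda x,y,z:np.round(pix2w(t,160+x/4-.375,165+y/4-.375,z),4)
print("cap",T(469,187,.094),"padtop face",T(438,187,.079),"jaw face",T(500,187,.08))
crop(t,250,190,310,235,12,"pics/t12.png")
w=r.camera("wrist")
E
```

```text
cap [ 0.5313 -0.0593  0.094 ] padtop face [ 0.5337 -0.038   0.079 ] jaw face [ 0.5333 -0.0802  0.08  ]
```

View pics/t12.png

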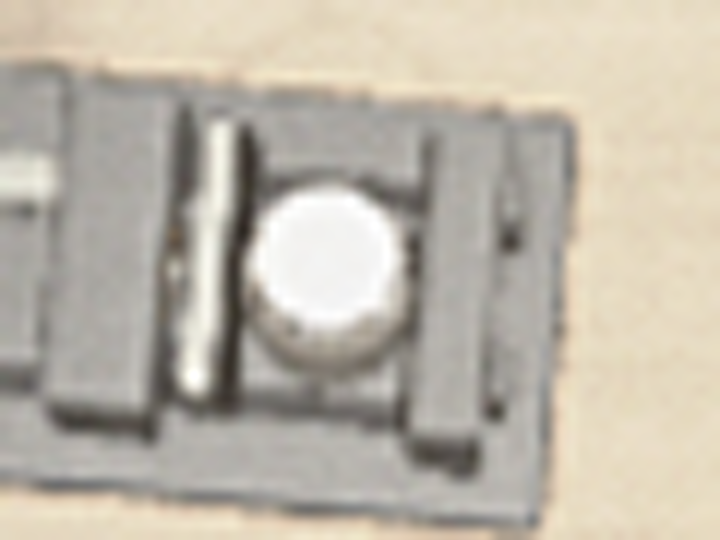

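View pics/t11j.png

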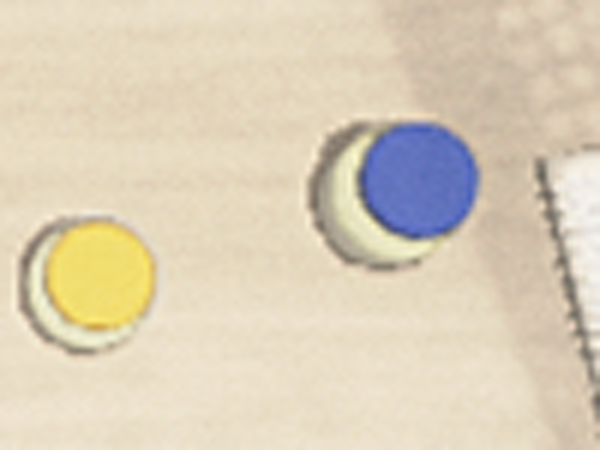

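```bash
python3 -c "
from station import r
print(r.sense()['contact_force']); print(r.hand_in())"
```

```text
[-0.71728661 -0.80333165  0.49133202]
the job is handed in; nothing more can be done
None
```

The white bottle stands upright on the vice bed, clamped between the moving pad and the fixed jaw, and the job is handed in. It took about 20 of the 72 s.

- **Placing:** I set the bottle down roughly 9 mm clear of the fixed jaw and let go. A picture then showed it upright.
- **Winding:** I held the black grip and turned it clockwise about 1.6 turns. Running free, the drag read 3.8 to 5.2 N, averaging about 4.7 N. It rose to 6.7 N and then 7.7 N, which is about 3 N above free running, roughly 20 N of clamping. I stopped there, let go and lifted clear.
- **Force reading:** With the arm holding still at the end, the drag read only 3.6 N. I put this down to friction and took the moving value as the measure.
- **Last pictures:** The gap between pad and jaw face measured about 42 mm against the 40 mm bottle, which is within the camera error. I saw no sign of tipping or crushing. The yellow jar is at the same pixels as at the start, and the blue jar looks unmoved, but I did not measure it.
- **Calibration:** The top and scene cameras disagreed by up to about 5 mm in y. I settled positions with the wrist camera and by touch.

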